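Press the sample caddy's lid home on the scale and hang the caddy up

TASK

The lid of the sample caddy on the bench scale is only resting loosely on its seals. With the caddy still standing on the scale, press the lid fully home, flush on the rim on both sides of the handle, without pushing harder than about 35 N so as not to overload the scale; then lift the caddy by its handle bar, hang it upright and level across both prongs of the hanging stand with its lid still fully closed, and let go. Leave the other things on the bench where they are.

Things in the scene. Friction and masses are not known exactly. Their poses are not given: they have to be found in the camera images.
- caddy: Grey plastic sample box, 96 (x) x 110 (y) x 60 mm high, walls 4 mm, about 0.3 kg, standing on the scale's pan. Origin: centre of its underside, z up. Rigid carrying handle: flat legs outside the y walls (inner faces y = +-55 mm, 14 mm wide) rise to 115 mm and hold a straight steel bar, 10 mm thick, along y, over the middle of the lid.
- caddy_bar (a point): Middle of the caddy's handle bar, on its axis, 115 mm above the caddy's underside. The bar runs along y and is free for 110 mm between the legs; 43 mm of free height lies between it and the pads of the closed lid.
- lid: White push-on lid, plate 100 x 109 x 5 mm; its plug (84 x 98 x 10 mm) is already in the caddy's mouth, 2 mm play. Origin: centre of plate underside, 60 mm over the caddy's underside when home, 4 to 5 mm higher at the start: it rests on a stiff seal inside the front wall and one at the back. Each goes down only under a firm push on its own side's pad, 13 to 18 N, and then stays down.
- lid_pad_front (a point): Middle of the top of the push pad on the lid's front half, 26 mm to -x of the handle bar. It lies 67 mm above the caddy's underside when home, up to 72 mm when not. The pads are raised 2 mm and measure 34 (x) x 60 (y) mm.
- lid_pad_back (a point): The same on the back half, 26 mm to +x of the handle bar.
- scale: Bench scale, white housing 235 x 190 x 40 mm, square steel pan 150 x 150 mm, its top 48 to 60 mm above the bench. Origin: on the bench below the middle of the pan; display towards -x. The pan is sprung: under a push it gives way with all that stands on it, by 1 to 12 mm until it is down on its stop, a different amount each time.
- hanger: Fixed steel hanging stand. Base plate 180 (x) x 140 (y) x 10 mm; post 18 mm thick at x = +78 mm, 180 mm tall; from a crossbar at its top two level round prongs, 8 mm thick, at y = +-40 mm, axes 180 mm above the bench, run to -x as far as x = -22 mm, then turn up 14 mm at the tips (x = -30 mm). Origin: on the bench below the hanging place.
- hanger_seat (a point): Where the middle of the handle bar lies when the caddy hangs: midway between the prongs, 189 mm above the bench (the bar resting across both prongs). x away from the tips towards the post, as on the hanger. Anywhere along the level part with the caddy clear of the post is good.
- jar: Bystander: small closed jar, 54 mm across, 65 mm tall; origin: its middle underside.
- marker: Bystander: black marker pen, 12 mm thick, about 130 mm long, lying on the bench; origin: middle of its underside, lying along x.
- beaker: Bystander: clear plastic beaker, 100 mm across, 125 mm tall; origin: its middle underside.
- bottle: Bystander: glass bottle, 66 mm across, 160 mm tall; origin: its middle underside.
- tipbox: Bystander: blue closed box of pipette tips, 85 x 120 x 60 mm; origin: its middle underside.
There are look-alikes about, which are no part of the job. Of the things shaped like the lid, the white one is meant.

How it is judged:
On the way, in this order (a step that is already met when the one before it is completed fails the run):
1. the lid is fully home on both sides (each pad within 1.7 mm of its home height) while the caddy stands on the scale (z of lid_pad_front in the frame of caddy between 0.063 and 0.0687 m and z of lid_pad_back in the frame of caddy between 0.063 and 0.0687 m and x of lid in the frame of caddy between -0.006 and 0.006 m and y of lid in the frame of caddy between -0.006 and 0.006 m and horizontal distance between caddy and scale below 0.05 m and z of caddy in the frame of scale below 0.066 m), for 0.2 s.
2. the caddy hangs by its handle bar across both prongs (z of lid_pad_front in the frame of caddy between 0.063 and 0.0687 m and z of lid_pad_back in the frame of caddy between 0.063 and 0.0687 m and x of lid in the frame of caddy between -0.006 and 0.006 m and y of lid in the frame of caddy between -0.006 and 0.006 m and x of caddy_bar in the frame of hanger_seat between -0.028 and 0.074 m and y of caddy_bar in the frame of hanger_seat between -0.02 and 0.02 m and z of caddy_bar in the frame of hanger_seat between -0.006 and 0.006 m and angle between caddy's own z axis and vertical below 0.17 rad and contact force between caddy and hanger above 1.5 N), for 0.2 s.
At the end, for the whole second after the job is handed in: Caddy hangs at rest by its bar across both prongs (bar within 6 mm of resting height, 20 mm of the middle sideways, between tips and post), tilted under 0.17 rad, below 40 mm/s and 0.4 rad/s; both lid pads within 1.7 mm of their home height, lid centred within 6 mm (all of step 2 and linear speed of caddy below 0.04 m/s and angular speed of caddy below 0.4 rad/s); the robot touches nothing.
It fails at once if the lid is pushed with more than 40 N (contact force between any of the fingers, the arm and lid above 40 N).
It fails at once if a bystander is moved by more than 30 mm (distance of any of jar, marker, beaker, bottle, tipbox from where it was at the start of the episode above 0.03 m).
It fails at once if a bystander is tipped over (angle between any of jar, beaker, bottle, tipbox's own z axis and vertical above 0.5 rad).
It also fails if it takes over 64 s, if anything falls off the work surface, if the arm or the gripper's body presses on something with over 40 N, if the wrist force passes 120 N, or if a joint passes its speed limit or range.

ROBOT

A 7-joint arm with a two-finger parallel gripper is mounted at the origin on the work surface. World frame = base frame: x ahead of the robot, y to its left, z up, the work surface at z = 0. Lengths are in m, angles in rad, forces in N, time in s.
With the tool pointing down it reaches from about 0.425 to 0.95 m from the base axis. Payload 4.7 kg.
Tool frame: the origin (TCP) lies between the finger pads; the fingertips stand 25 mm ahead of it and the grasp point (between the pads) lies 6 mm ahead of it; z points along the fingers, y is the line along which they close (so a half turn about z gives the same grasp; the last joint's range is limited). The gripper opens to 85 mm and grips with 20 to 120 N. Pads are 22 mm wide; open, the fingers measure 114 mm over their backs; the gripper's body (76 mm by 85 mm) begins 54 mm behind the grasp point. The pads swing forward as they close: fully open they stand 13 mm farther back than shut.
Start: joints at [-1.352, 0.469, -0.049, 1.532, 0.024, 1.141, -0.082], TCP at [0.166, 0.654, 0.256] pointing down, gripper open.
Joint ranges: [-2.59, 2.59], [-0.33, 1.99], [-1.39, 1.29], [0.1, 2.45], [-1.04, 4.18], [0.21, 1.99], [-2.66, 2.66]. Speed limits (rad/s): [2.57, 2.57, 3.14, 3.14, 3.14, 3.14, 3.14].

INTERFACE

Orientations are given as a 3x3 rotation matrix whose columns are the frame's x, y, z axes.
In Python, from rig import * gives the robot as it stands. Calls block until the motion is done:
- movep(position, orientation): joint-space move of the TCP to a pose.
- move_l(position, attitude=None, feed=0.15, until_force=None): straight line of the TCP; attitude=None keeps the orientation; feed is the mean speed in m/s. With until_force (N) it stops when the force on the tool has changed by that much, and returns True; else False.
- move_joints(angles): joint-space move.
- command_gripper(opening, newtons=None): finger opening in m; newtons is the grip in N (None keeps the last); returns when the fingers have stopped.
- sleep(seconds).
- inverse_kinematics(position, orientation): joint angles nearest the present ones, or None.
- sense(): the state.
- camera(name): name is "scene" or "top"; returns (picture, depth): 420x560x3 uint8, red, green, blue; 420x560 float32, m along the optical axis (not along the pixel's ray), 0 where there is no reading.
- camera_params(name): a dict with "K" (3x3 intrinsics, pixels), "position" and "rotation" of the camera in the world. Camera axes: x right, y down, z forward; pixel columns grow to the right and rows downward; lengths in m; the calibration is good to about 2 mm. A picture is of the moment at which its call begins. camera_params takes no time and is no camera call.
A pose or a line that the arm cannot do raises Unreachable and nothing moves.
- finish_job(): hands the job in; it is judged then, once.
The state is a dict: "time_s": time; "joint_pos": joint angles; "qd": joint speeds; "joint_efforts": joint torques, N m; "position": TCP position; "tcp_rot": TCP orientation; "wrist_force": force on the tool from outside, world axes, zero at the start; "ft_torque": the same for the moment, N m; "finger_gap": finger opening in m; "gripper_force": force on a finger pad.
Only numpy, scipy, OpenCV 4.12 (cv2) and the standard library are available. Lean on these libraries where they do the work, as an engineer would, in place of code of your own. Each camera call takes 0.05 s, during which the arm holds its last target. There are 200 camera calls.

## Working session

There is one attempt and no reset: what is moved stays moved. The work goes in short steps, each a Python script; the robot and the scene stay as the last script left them, time stands still between calls to the robot, and variables do not carry over. Pictures are saved under pics/ and viewed, at most 10 in all, crops included, and the job is handed in when it is done.

```bash
mkdir -p pics; ls
python3 - <<'E'
from rig import *
import cv2,numpy as np
for n in("scene","top"):
    p,d=camera(n); c=camera_params(n)
    np.savez(f"{n}0.npz",p=p,d=d,**c)
    cv2.imwrite(f"pics/{n}0.png",p[:,:,::-1]); print(n,c)
s=sense();print(s["time_s"],s["position"],s["tcp_rot"],s["wrist_force"])
E
```

```text
pics
scene {'K': array([[380.95438574,   0.        , 274.68868242],
       [  0.        , 380.95438574, 203.91304855],
       [  0.        ,   0.        ,   1.        ]]), 'position': array([ 1.25213321, -0.3263448 ,  0.89572951]), 'rotation': array([[ 0.55353132,  0.54129049, -0.63293577],
       [ 0.83267452, -0.37430413,  0.40810485],
       [-0.0160072 , -0.7529283 , -0.65790786]])}
top {'K': array([[433.2344032 ,   0.        , 275.18034296],
       [  0.        , 433.2344032 , 204.93126188],
       [  0.        ,   0.        ,   1.        ]]), 'position': array([0.31973766, 0.13086903, 1.20879635]), 'rotation': array([[ 0.00670921, -0.98596492,  0.16681777],
       [-0.99977983, -0.00329717,  0.02072223],
       [-0.01988136, -0.16692008, -0.98576996]])}
0.1 [0.16543071 0.65392327 0.25539065] [[-9.69459169e-01  2.45252491e-01 -3.68446609e-04]
 [ 2.45252761e-01  9.69457712e-01 -1.68182028e-03]
 [-5.52772045e-05 -1.72081863e-03 -9.99998518e-01]] [ 0.15754071  0.38710004 -0.08821646]
```

View pics/scene0.png

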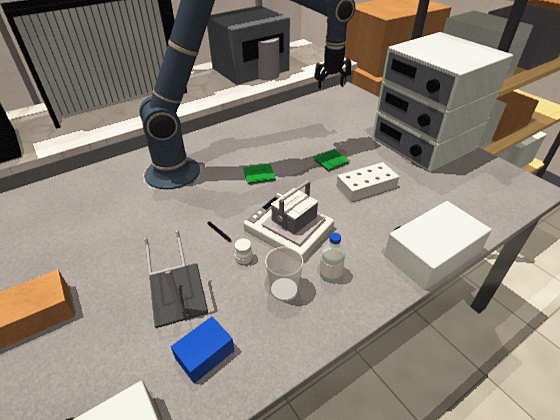

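View pics/top0.png

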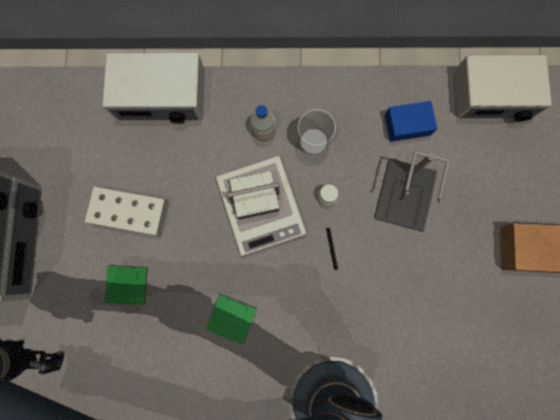

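The scene shows the caddy on the scale at scene (294,212) / top (257,195) and the hanger at scene (180,285) / top (407,190). Lid candidates are the white one on the caddy at top (257,195), two green plates at (126,285) and (232,318), and a white perforated rack at (126,211). By the description I choose the white one on the caddy. I'll check it in a close crop.

Run:
```python
import cv2,numpy as np
t=cv2.imread("pics/top0.png");s=cv2.imread("pics/scene0.png")
f=lambda im,x,y:cv2.resize(im[y:y+100,x:x+130],(400,300),interpolation=cv2.INTER_CUBIC)
a=np.vstack([np.hstack([f(t,200,155),f(t,350,140)]),np.hstack([f(s,230,165),f(s,120,225)])])
cv2.imwrite("pics/crop0.png",cv2.convertScaleAbs(a,alpha=1.4))
```

```text
(no output)
```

View pics/crop0.png

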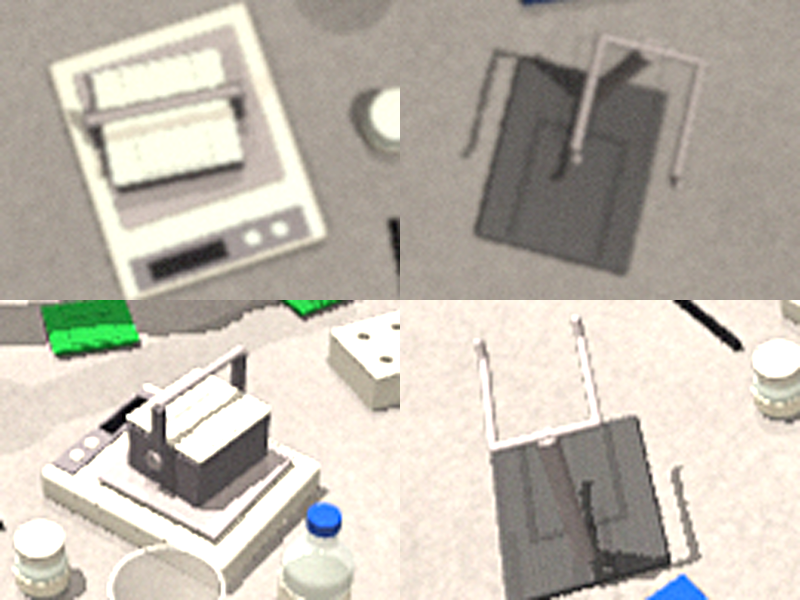

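The crop shows the white lid on the grey caddy, with the bar running from top px (228,194) to (280,185). The hanger prongs run from the crossbar, top px (415,153)–(448,161), to tips at (407,192) and (439,200). Next I measure them from depth and rays.

```bash
cat > h.py <<'E'
import numpy as np,cv2
def cloud(p,d,K,position,rotation,**k):
    v,u=np.mgrid[:d.shape[0],:d.shape[1]]
    r=np.dstack([(u-K[0,2])/K[0,0],(v-K[1,2])/K[1,1],np.ones(d.shape)])
    w=(r*d[...,None])@rotation.T+position
    w[d<=0]=np.nan
    return w
def load(n):
    z=dict(np.load(n)); return z["p"],cloud(**z)
def line(P):
    c=P[:,:2].mean(0); a=np.linalg.svd(P[:,:2]-c)[2][0] if len(P)<3000 else None
    t=(P[:,:2]-c)@a
    return c,a,t.min(),t.max()
E
python3 - <<'E'
from h import *
np.set_printoptions(precision=4,suppress=True)
for n in("top0.npz","scene0.npz"):
    p,w=load(n); z=w[...,2]; x=w[...,0];y=w[...,1]
    print(n)
    if n[0]=='t':
        for a in[(193,252),(210,257),(182,250),(178,275),(225,285),(300,200),(153,430),(240,262)]:print(a,w[a])
    # caddy region
    near=lambda cx,cy,r:(np.hypot(x-cx,y-cy)<r)
    C=w[210,257] if n[0]=='t' else C
    m=near(C[0],C[1],.12)&(z>.145); P=w[m]; print("bar n",len(P),"z",np.percentile(P[:,2],[5,50,95]))
    m&=z>np.median(P[:,2])-.006;P=w[m];c,a,l,h=line(P);print(c,a,l,h,"mid",c+a*(l+h)/2,"len",h-l)
    L=near(C[0],C[1],.12)&(p.min(2)>140)&(z>.105)&(z<.145);P=w[L];print("lid",len(P),P.mean(0),"zpct",np.percentile(P[:,2],[5,25,50,75,95]))
    print(cv2.minAreaRect(P[:,:2].astype(np.float32)))
    H=w[153,430] if n[0]=='t' else H
    m=near(H[0],H[1],.16)&(z>.165)&(z<.22)
    P=w[m];print("hanger",len(P),np.percentile(P[:,2],[5,50,95]),cv2.minAreaRect(P[:,:2].astype(np.float32)))
    print(cv2.boxPoints(cv2.minAreaRect(P[:,:2].astype(np.float32))))
E
```

```text
top0.npz
(193, 252) [0.5342 0.2132 0.1233]
(210, 257) [0.4898 0.1996 0.1261]
(182, 250) [0.563  0.2188 0.1229]
(178, 275) [0.5904 0.1562 0.0513]
(225, 285) [0.4622 0.1284 0.0416]
(300, 200) [0.2597 0.3601 0.0015]
(153, 430) [ 0.624  -0.225   0.1789]
(240, 262) [0.4207 0.1901 0.0468]
bar n 241 z [0.1622 0.1716 0.1755]
[0.5342 0.2087] [ 0.2168 -0.9762] -0.06325821905700207 0.06515638615876074 mid [0.5344 0.2078] len 0.1284146052157628
lid 1361 [0.5325 0.2079 0.1233] zpct [0.1195 0.1218 0.1233 0.1248 0.1268]
((0.5350318551063538, 0.2083854377269745), (0.09968221187591553, 0.10774649679660797), 12.340027809143066)
hanger 444 [0.1786 0.1829 0.1912] ((0.5669897794723511, -0.213602676987648), (0.08849410712718964, 0.11869592219591141), 74.87276458740234)
[[ 0.4982 -0.2408]
 [ 0.6127 -0.2718]
 [ 0.6358 -0.1864]
 [ 0.5212 -0.1554]]
scene0.npz
bar n 174 z [0.1479 0.1709 0.176 ]
[0.5382 0.202 ] [-0.2094  0.9778] -0.059441304943406825 0.06843684144585169 mid [0.5373 0.2064] len 0.1278781463892585
lid 596 [0.5437 0.2078 0.1242] zpct [0.1212 0.123  0.1242 0.1255 0.1272]
((0.536855161190033, 0.20204278826713562), (0.10147876292467117, 0.12261337786912918), 12.251664161682129)
hanger 408 [0.1746 0.1844 0.1928] ((0.5679254531860352, -0.21457380056381226), (0.08795750886201859, 0.12255224585533142), 74.69967651367188)
[[ 0.4972 -0.2408]
 [ 0.6154 -0.2732]
 [ 0.6386 -0.1883]
 [ 0.5204 -0.156 ]]
```

```bash
cat >> h.py <<'E'
C=np.array([.5355,.2076]); yaw=.215
X=np.array([np.cos(yaw),np.sin(yaw)])
def Rz(t,flip=1): # tool down, tool y along angle t
    y=np.array([np.cos(t),np.sin(t),0])*flip; z=np.array([0,0,-1.]); return np.column_stack([np.cross(y,z),y,z])
E
cat > press.py <<'E'
from rig import *
from h import *
def press(s,F=25):
    p=C+s*.0265*X
    movep([*p,.225],Rz(yaw+np.pi/2))
    move_l([*p,.165],feed=.08)
    f0=sense()["wrist_force"][2]
    hit=move_l([*p,.165-.045],feed=.012,until_force=F)
    st=sense(); print("hit",hit,st["position"],"dF",st["wrist_force"][2]-f0,st["time_s"])
    sleep(.3); st=sense(); print("hold",st["position"][2],"dF",st["wrist_force"][2]-f0)
    move_l([*p,.225],feed=.1)
E
python3 - <<'E'
from press import *
np.set_printoptions(precision=4,suppress=True)
print(inverse_kinematics([*C,.225],Rz(yaw+np.pi/2)))
command_gripper(0)
movep([*(C-.0265*X),.29],Rz(yaw+np.pi/2)); print(sense()["time_s"],sense()["finger_gap"])
press(-1)
E
```

```text
[-0.5587  0.3338  0.1462  1.8216 -0.0571  0.9903  1.3966]
2.9167 0.0001085911295847803
hit True [0.5091 0.2019 0.1416] dF 9.03809334694273 6.3167
hold 0.1417696066588534 dF 8.771248101491437
```

Run:
```python
from press import *
np.set_printoptions(precision=4,suppress=True)
press(-1)
press(1)
press(1)
movep([.25,.5,.32],Rz(yaw+np.pi/2))
command_gripper(.05)
for n in("scene","top"):
    p,d=camera(n); c=camera_params(n)
    np.savez(f"{n}1.npz",p=p,d=d,**c); cv2.imwrite(f"pics/{n}1.png",p[:,:,::-1])
print(sense()["time_s"])
for n in("top0","top1","scene0","scene1"):
    p,w=load(n+".npz"); q=w[...,:2]-C; a=q@X; b=q@np.array([-X[1],X[0]]); z=w[...,2]
    ok=(abs(b)<.03)&(z>.1)&(z<.14)
    print(n,[(round(np.median(z[ok&(abs(a*s-.027)<.013)])*1e3,2),int((ok&(abs(a*s-.027)<.013)).sum())) for s in(-1,1)],
      "pan",np.median(z[(abs(a)<.072)&(a<-.058)&(abs(b)<.06)]),"bar",np.median(z[(abs(a)<.004)&(abs(b)<.05)&(z>.15)]))
```

```text
hit True [0.5097 0.202  0.1416] dF 10.1328110620017 10.8833
hold 0.1417759529270094 dF 9.635640298998728
hit True [0.5624 0.2135 0.1407] dF 9.076044479674826 15.6167
hold 0.14097631617398307 dF 7.890830181870223
hit True [0.5617 0.2133 0.1407] dF 9.32395278300647 20.275
hold 0.14096243003576914 dF 7.836246974034978
23.8167
top0 [(np.float64(124.48), 234), (np.float64(124.46), 226)] pan 0.05246435654863024 bar 0.17278613227434603
top1 [(np.float64(120.43), 233), (np.float64(120.7), 218)] pan 0.052851130915229305 bar 0.17270671038260454
scene0 [(np.float64(125.85), 55), (np.float64(125.61), 110)] pan 0.05506082564893083 bar 0.17358509866740535
scene1 [(np.float64(121.85), 65), (np.float64(121.67), 107)] pan 0.05422101893454623 bar 0.17293395816425472
```

The press dropped both pads about 4 mm, to 52–53 mm below the bar top, which is the home height. Now I grip the bar.

Run:
```python
from press import *
np.set_printoptions(precision=4,suppress=True)
best=None
for f in(1,-1):
    q=inverse_kinematics([*C,.24],Rz(yaw,f)); print(f,q)
    if q is not None and (best is None or abs(q[6])<best[0]): best=(abs(q[6]),f)
f=best[1]; print("flip",f); open("flip","w").write(str(f))
movep([*C,.25],Rz(yaw,f))
print("hit",move_l([*C,.1725],feed=.08,until_force=8))
f0=sense()["wrist_force"]
command_gripper(0,60)
s=sense();print(s["finger_gap"],s["gripper_force"],s["wrist_force"]-f0,s["position"])
move_l([*C,.20],feed=.06)
move_l([*C,.265],feed=.12)
s=sense();print(s["time_s"],s["finger_gap"],s["wrist_force"]-f0,s["ft_torque"])
for n in("scene","top"):
    p,d=camera(n); np.savez(f"{n}2.npz",p=p,d=d,**camera_params(n)); cv2.imwrite(f"pics/{n}2.png",p[:,:,::-1])
a=[cv2.resize(cv2.imread("pics/scene2.png")[130:260,220:390],(680,520))]
cv2.imwrite("pics/crop2.png",a[0])
```

```text
1 [-0.8558  0.3445  0.5292  1.8218 -0.2004  1.0284 -0.0331]
-1 [ 0.3786  0.5901 -1.1736  1.7535  0.5831  1.1997  2.3972]
flip 1
hit False
0.008473173276274362 58.396108746528625 [ 0.2735  0.1554 -0.0214] [0.5358 0.2077 0.1728]
28.225 0.007937439029051856 [ 0.3329 -0.1096 -5.7728] [0.0139 0.0209 0.0359]
```

View pics/crop2.png

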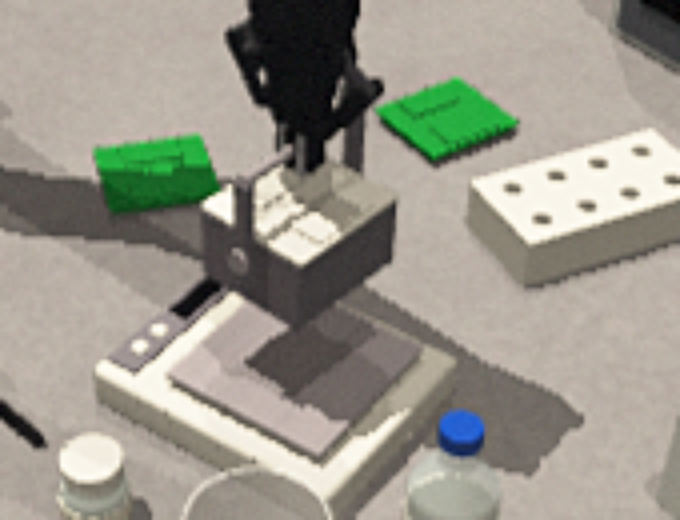

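The caddy hangs upright and level in the gripper, at crop (300,220), with the lid flush. Now I carry it to the hanger.

```bash
cat >> h.py <<'E'
O=np.array([.5432,-.2074]); hy=-.265; HX=np.array([np.cos(hy),np.sin(hy)])
E
python3 - <<'E'
from press import *
np.set_printoptions(precision=4,suppress=True)
R=Rz(hy); q=O-.115*HX
movep([*q,.265],R); 
move_l([*q,.217],feed=.1)
s=sense();print(s["time_s"],s["position"],s["joint_pos"],s["finger_gap"])
hit=move_l([*(O-.055*HX),.217],feed=.08,until_force=6)
print(hit)
p,d=camera("scene");c=camera_params("scene"); cv2.imwrite("pics/crop3.png",cv2.resize(p[200:330,90:260,::-1],(680,520)))
p2,d2=camera("top");c2=camera_params("top")
for p,d,c in((p,d,c),(p2,d2,c2)):
    w=cloud(p,d,**c); a=(w[...,:2]-O)@HX; b=(w[...,:2]-O)@np.array([-HX[1],HX[0]]);z=w[...,2]
    m=(z>.198)&(z<.235)&(abs(a+.055)<.012)&(abs(b)>.02)&(abs(b)<.068)
    print("bar a,b,z",[np.percentile(t[m],[2,50,98]) for t in(a,b,z)],m.sum())
E
```

```text
30.4333 [ 0.4327 -0.1774  0.2172] [-0.4852  0.2307  0.9213  2.0907 -0.2301  0.9221  0.2988] 0.007982773319490506
True
bar a,b,z [array([-0.0658, -0.0546, -0.0435]), array([0.0459, 0.0569, 0.0672]), array([0.1988, 0.2081, 0.2185])] 35
bar a,b,z [array([-0.0656, -0.0545, -0.0441]), array([0.0489, 0.0588, 0.0671]), array([0.1986, 0.2067, 0.2167])] 69
```

View pics/crop3.png

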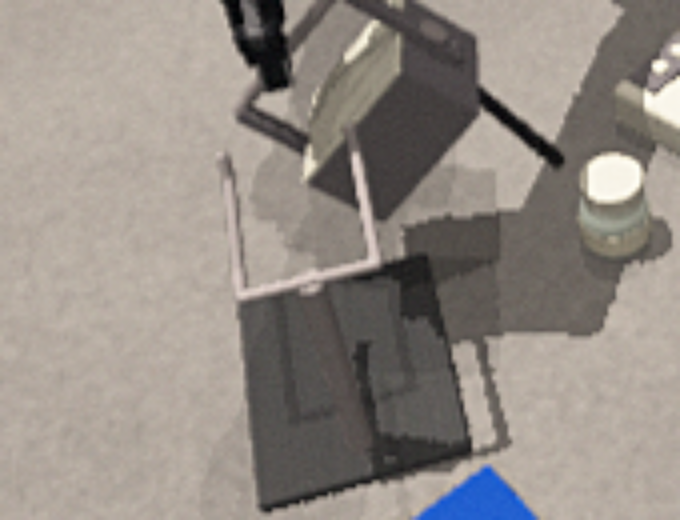

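The caddy has swung well off level in the grip, at crop (390,100), and a contact stopped the move. I back off a little and look at the whole picture.

Run:
```python
from press import *
np.set_printoptions(precision=4,suppress=True)
s=sense();print(s["time_s"],s["position"],(s["position"][:2]-O)@HX,s["wrist_force"],s["ft_torque"],s["finger_gap"],s["gripper_force"]);print(s["tcp_rot"])
p,d=camera("scene"); p2,d2=camera("top")
np.savez("top4.npz",p=p2,d=d2,**camera_params("top"));np.savez("scene4.npz",p=p,d=d,**camera_params("scene"))
f=lambda im:cv2.resize(im[:,:,::-1],(400,600),interpolation=cv2.INTER_CUBIC)
cv2.imwrite("pics/both4.png",cv2.convertScaleAbs(np.hstack([f(p[140:320,110:230]),f(p2[130:310,345:465])]),alpha=1.3))
```

```text
30.95 [ 0.4491 -0.1818  0.2152] -0.097551414198314 [-0.3175 -0.2675 -3.7043] [-0.1854  0.1806 -0.0075] 0.008179659828201643 60.74401617050171
[[ 0.2612  0.9652 -0.0086]
 [ 0.9653 -0.2612  0.0029]
 [ 0.0005 -0.0091 -1.    ]]
```

View pics/both4.png

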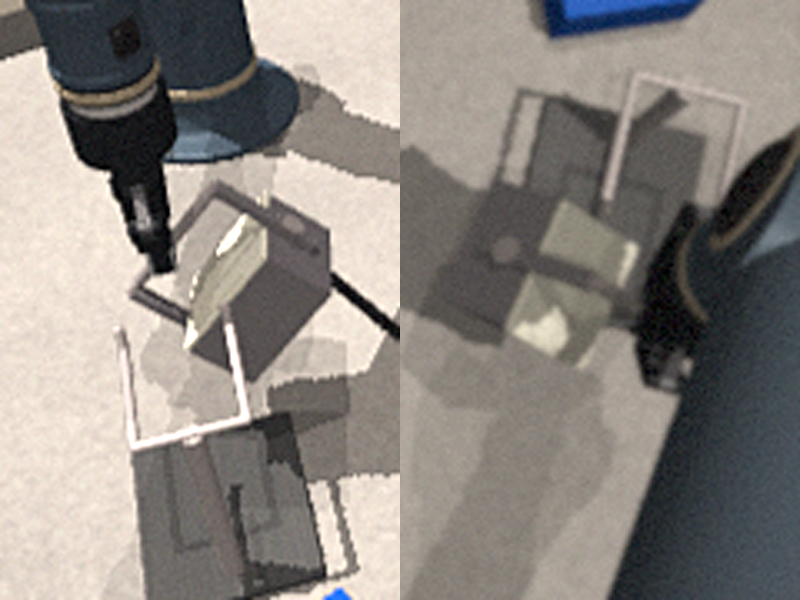

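The bar has tipped about 50° around the pad axis, with its +y end up. The box has swung to scene (290,270) and the bar is still in the fingers. I'll ease the grip close to the bench so gravity swings it level, stand it down beside the hanger and regrip harder.

```bash
cat >> h.py <<'E'
HY=np.array([-HX[1],HX[0]])
def tilt(w,c,r=.16):
    # lid plane normal from bright white points near c (x,y)
    return None
E
python3 - <<'E'
from press import *
np.set_printoptions(precision=4,suppress=True)
R=Rz(hy); S=O-.146*HX+.03*HY
print(S,inverse_kinematics([*S,.119],R))
move_l([*S,.215],R,feed=.08)
move_l([*S,.147],feed=.08)
command_gripper(0,20); sleep(.5)
s=sense();print(s["time_s"],s["wrist_force"],s["ft_torque"],s["finger_gap"],s["gripper_force"])
p,d=camera("scene"); p2,d2=camera("top")
f=lambda im:cv2.resize(im[:,:,::-1],(400,600),interpolation=cv2.INTER_CUBIC)
cv2.imwrite("pics/both5.png",cv2.convertScaleAbs(np.hstack([f(p[140:320,110:230]),f(p2[130:310,345:465])]),alpha=1.3))
E
```

```text
[ 0.4102 -0.1402] [-0.4323  0.3497  0.8077  2.2525 -0.4032  0.6827  0.3988]
33.625 [-0.0984 -0.1331 -4.3268] [-0.2481  0.1417  0.0085] 0.0076802549697037896 60.71648597717285
```

View pics/both5.png

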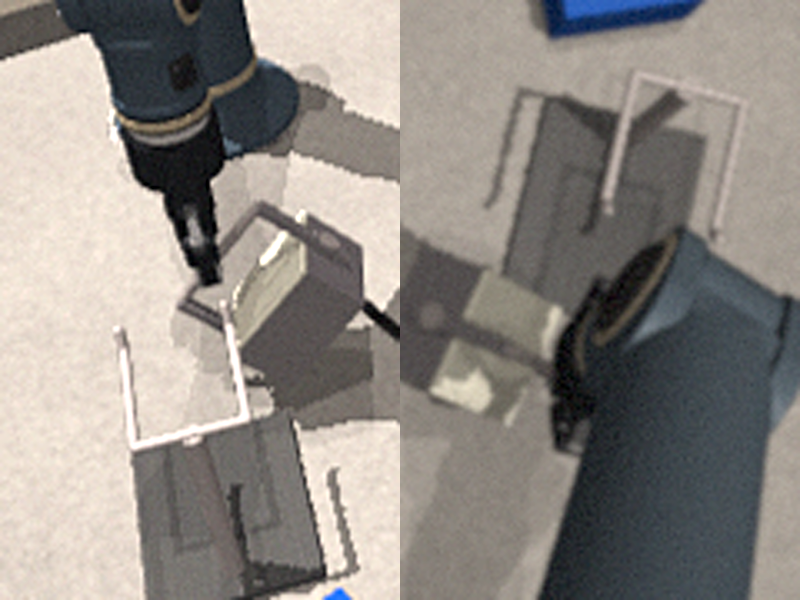

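The grip is still 60 N, so the force did not change because the opening target stayed the same. I step the opening up slightly until the force falls.

Run:
```python
from press import *
np.set_printoptions(precision=4,suppress=True)
for g in(.003,.006,.0075,.0085,.009):
    command_gripper(g,20); sleep(.1)
    s=sense();print(g,s["time_s"],s["wrist_force"],s["ft_torque"],s["finger_gap"],s["gripper_force"])
    if s["gripper_force"]<30 : break
```

```text
0.003 34.0417 [-0.0699  0.1874 -3.9168] [-0.171   0.1338  0.0227] 0.007899922057274246 60.757484436035156
0.006 34.3583 [-0.4006 -0.3548 -3.9484] [-0.2579  0.1455 -0.0002] 0.008051029245551464 60.74993848800659
0.0075 34.675 [-0.1767  1.1972 -3.777 ] [-0.2204  0.0885 -0.04  ] 0.008146409111176636 60.74888348579407
0.0085 34.9917 [-0.498   0.3157 -3.1907] [-0.2482  0.084  -0.0034] 0.008715445660006002 36.38501286506653
0.009 35.3083 [ 0.1658 -0.4712 -4.5723] [-0.1269  0.0921  0.0646] 0.009210512683551197 19.72634106874466
```

```bash
cat >> h.py <<'E'
def caddy_tilt(cam,cp,c,t=40):
    p,d=cam; w=cloud(p,d,**cp); q=w[...,:2]-c; z=w[...,2]
    m=(np.hypot(q[...,0],q[...,1])<.12)&(z>.03)&(z<.2)&(p.min(2)>t)
    P=w[m]; P=P[(p[m].max(1)-p[m].min(1))<60]
    rng=np.random.default_rng(0);best=(0,None)
    for _ in range(500):
        a=P[rng.choice(len(P),3,False)]; n=np.cross(a[1]-a[0],a[2]-a[0]);n/=np.linalg.norm(n)+1e-12
        if abs(n[2])<.4: continue
        k=abs((P-a[0])@n)<.002
        if k.sum()>best[0]: best=(k.sum(),k)
    Q=P[best[1]];n=np.linalg.svd(Q-Q.mean(0))[2][2];n*=np.sign(n[2])
    return n,len(Q),Q.mean(0),np.degrees(np.arctan2([n[:2]@HX,n[:2]@HY],n[2]))
E
python3 - <<'E'
from press import *
np.set_printoptions(precision=3,suppress=True)
S=sense()["position"][:2]
for g in(.009,.0095,.0098):
    command_gripper(g,20); sleep(.15)
    s=sense();print(g,s["time_s"],s["wrist_force"],s["ft_torque"],s["finger_gap"],s["gripper_force"])
    for n in("top","scene"): print(n,caddy_tilt(camera(n),camera_params(n),S))
    if s["gripper_force"]<12 : break
p,d=camera("scene"); p2,d2=camera("top")
f=lambda im:cv2.resize(im[:,:,::-1],(400,600),interpolation=cv2.INTER_CUBIC)
cv2.imwrite("pics/both6.png",cv2.convertScaleAbs(np.hstack([f(p[140:320,110:230]),f(p2[130:310,345:465])]),alpha=1.3))
E
```

```text
0.009 35.675 [ 0.485 -0.132 -3.76 ] [-0.126  0.024  0.012] 0.009122870731068154 18.315669000148773
top (array([-0.004, -0.102,  0.995]), 612, array([ 0.412, -0.105,  0.09 ]), array([ 1.307, -5.742]))
scene (array([-0.012, -0.129,  0.992]), 560, array([ 0.417, -0.122,  0.089]), array([ 1.301, -7.357]))
0.0095 36.1417 [-0.01  -0.348 -3.519] [-0.088  0.022  0.025] 0.009412077527065743 7.660524398088455
top (array([0.034, 0.054, 0.998]), 574, array([ 0.411, -0.11 ,  0.084]), array([1.077, 3.471]))
scene (array([0.018, 0.029, 0.999]), 556, array([ 0.415, -0.135,  0.086]), array([0.57 , 1.854]))
```

View pics/both6.png

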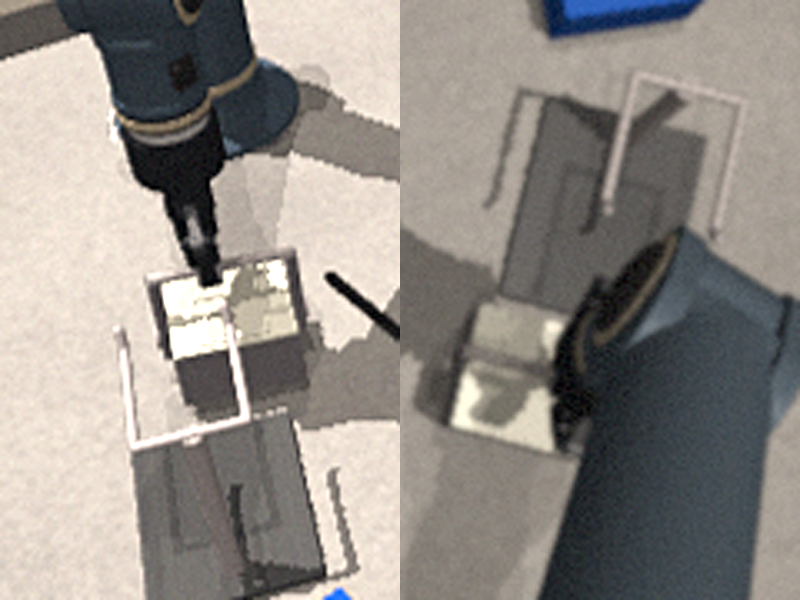

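The caddy is level again, with its bar at scene crop (150,275)–(295,255), but the fingers at (208,270) sit off the bar's middle. I set it down, let go, rise clear and remeasure.

Run:
```python
from press import *
np.set_printoptions(precision=4,suppress=True)
S=sense()["position"][:2]; S=np.array(S)
print(move_l([*S,.112],feed=.04,until_force=4)); print(sense()["position"],sense()["wrist_force"])
command_gripper(.05); 
move_l([*S,.215],feed=.15)
s=sense();print(s["time_s"])
N=S-.0*HX-.12*HY
try: move_l([*(S+.02*HX-.20*HY),.3],feed=.35)
except Exception as e: print(e)
for n in("top","scene"):
    c=camera(n);cp=camera_params(n); print(n,caddy_tilt(c,cp,S,60))
    w=cloud(*c,**cp); q=w[...,:2]-S; z=w[...,2]
    m=(np.hypot(q[...,0],q[...,1])<.13)
    b=m&(z>.100)&(z<.135); P=w[b]
    if len(P)>20:
        cc,a,l,h=line(P); a*=np.sign(a[1]); t=(P[:,:2]-cc)@a
        print("bar",len(P),"mid",cc+a*(t.min()+t.max())/2,"len",h-l,"yaw",np.arctan2(-a[0],a[1]),"z95",np.percentile(P[:,2],95))
    L=m&(z>.055)&(z<.085)&(c[0].min(2)>110);P=w[L]
    if len(P)>20: print("lid",len(P),cv2.minAreaRect(P[:,:2].astype(np.float32)))
    for sg in(-1,1): pass
    np.savez(f"{n}7.npz",p=c[0],d=c[1],**cp)
print(sense()["time_s"])
```

```text
True
[ 0.4094 -0.1402  0.1293] [ 0.9126  0.1379 -3.7297]
38.05
top (array([-0.0024, -0.0142,  0.9999]), 814, array([ 0.4069, -0.1345,  0.0662]), array([ 0.082 , -0.8205]))
bar 227 mid [ 0.4107 -0.1312] len 0.1300908294923401 yaw -0.26979457941918605 z95 0.12231497487856487
lid 556 ((0.4057908356189728, -0.13318416476249695), (0.10526067763566971, 0.09442354738712311), 73.28097534179688)
scene (array([ 0.0183, -0.0045,  0.9998]), 570, array([ 0.4137, -0.1344,  0.067 ]), array([1.0779, 0.0254]))
bar 180 mid [ 0.4136 -0.133 ] len 0.12928341730411586 yaw -0.2706948386659877 z95 0.12284501017998424
lid 753 ((0.41175708174705505, -0.13304395973682404), (0.1339985430240631, 0.09870082885026932), 73.3834228515625)
38.925
```

The caddy stands upright on the bench at (0.412, −0.132), yaw −0.27, with pads still 53 mm below the bar top. I regrip at its middle with 120 N and move gently from here, guarded by tilt checks.

Run:
```python
from press import *
import sys
np.set_printoptions(precision=3,suppress=True)
R=Rz(-.27); G=np.array([.412,-.1322])
move_l([*G,.215],R,feed=.25)
print(move_l([*G,.1195],feed=.08,until_force=6),sense()["position"][2])
command_gripper(0,120); s=sense(); print(s["finger_gap"],s["gripper_force"],s["time_s"])
t0=s["ft_torque"];f0=s["wrist_force"]
def chk(c):
    s=sense();r=caddy_tilt(camera("scene"),camera_params("scene"),c,60); print(s["time_s"],s["position"],s["wrist_force"]-f0,s["ft_torque"]-t0,r[1:])
    return r[3]
move_l([*G,.150],feed=.05)
a=chk(G)
if abs(a[1])>6: sys.exit("tilt")
move_l([*G,.218],feed=.08)
b=(G-O)@HY; h=(G-O)@HX
G2=O+h*HX; move_l([*G2,.218],Rz(hy),feed=.05)
a=chk(G2)
p,d=camera("scene"); np.savez("scene8.npz",p=p,d=d,**camera_params("scene"))
```

```text
False 0.1198872519514645
0.006131750921609473 117.38044023513794 41.8
42.5583 [ 0.412 -0.132  0.15 ] [ 2.054 -1.159 -9.982] [-0.183 -0.408 -0.021] (556, array([ 0.415, -0.133,  0.098]), array([0.298, 0.236]))
44.525 [ 0.402 -0.169  0.218] [  1.942  -0.089 -10.204] [-0.202 -0.432 -0.023] (678, array([ 0.404, -0.17 ,  0.165]), array([0.143, 0.355]))
```

Level to within 0.4°, with the pads at 0.165 and the bar at 0.213. Now I insert and lower.

Run:
```python
from press import *
import sys
np.set_printoptions(precision=3,suppress=True)
T=O+.004*HX
hit=move_l([*T,.218],Rz(hy),feed=.06,until_force=6)
s=sense();print(hit,s["time_s"],s["position"],s["wrist_force"],s["ft_torque"])
r=caddy_tilt(camera("scene"),camera_params("scene"),T,60);print(r[1:])
p,d=camera("scene"); p2,d2=camera("top")
f=lambda im:cv2.resize(im[:,:,::-1],(400,600),interpolation=cv2.INTER_CUBIC)
if hit: sys.exit("hit")
print(move_l([*T,.188],feed=.03,until_force=5)); s=sense();print(s["time_s"],s["position"],s["wrist_force"],s["ft_torque"])
p,d=camera("scene"); p2,d2=camera("top")
cv2.imwrite("pics/both9.png",cv2.convertScaleAbs(np.hstack([f(p[180:360,130:250]),f(p2[100:280,345:465])]),alpha=1.3))
print(caddy_tilt((p,d),camera_params("scene"),T,60)[1:])
```

```text
False 47.2833 [ 0.547 -0.208  0.218] [-1.08   0.168 -3.685] [-0.027  0.003 -0.024]
(731, array([ 0.553, -0.213,  0.165]), array([ 0.42, -0.68]))
True
48.2083 [ 0.547 -0.208  0.193] [-0.995  0.425  5.169] [0.036 0.159 0.002]
(588, array([ 0.551, -0.208,  0.14 ]), array([1.122, 0.515]))
```

View pics/both9.png

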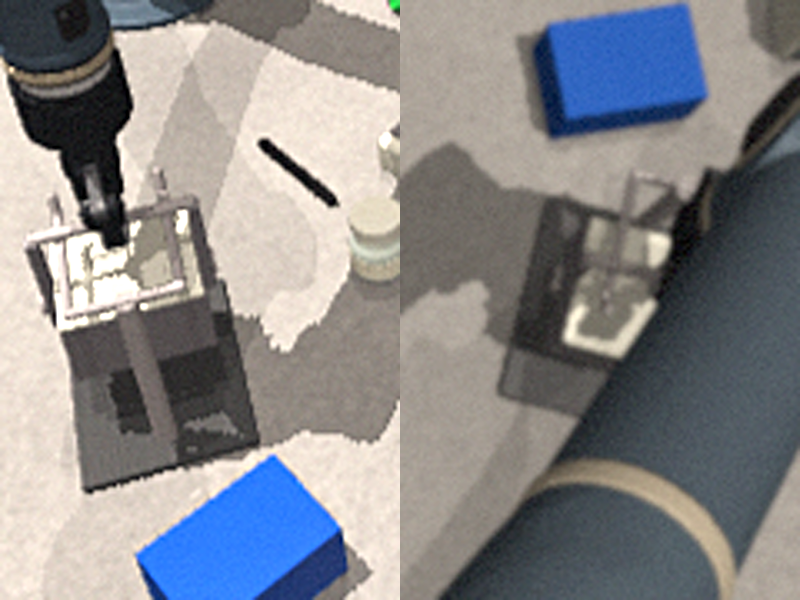

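The bar lies across both prongs, seen at scene crop (120,215) with the prongs running from (55,210) and (160,185) to the crossbar. The caddy is level. I release.

Run:
```python
from press import *
np.set_printoptions(precision=4,suppress=True)
T=O+.004*HX
command_gripper(.012);command_gripper(.04); sleep(.3)
z=sense()["position"]
print(move_l([*z[:2],.28],feed=.08,until_force=4))
move_l([*z[:2],.33],feed=.15); 
try: movep([.35,.35,.35],Rz(hy))
except Exception as e: print(e)
print(sense()["time_s"])
for n in("top","scene"):
    c=camera(n);cp=camera_params(n);print(n,caddy_tilt(c,cp,T,60)[1:])
    w=cloud(*c,**cp);a=(w[...,:2]-O)@HX;b=(w[...,:2]-O)@HY;z=w[...,2]
    m=(z>.185)&(z<.203)&(abs(b)<.07)&(a>-.02)&(a<.05)
    print("bar a,b,z",[np.percentile(t[m],[2,50,98]) for t in(a,b,z)],m.sum())
    for s in(-1,1):
        k=(abs((a-.004)*s-.026)<.012)&(abs(b)<.03)&(z>.11)&(z<.165);print("pad",s,np.median(z[k]),k.sum())
    for nm,cx,cy in[("x",0,0)]: pass
    cv2.imwrite(f"pics/{n}10.png",c[0][:,:,::-1])
```

```text
False
53.075
top (844, array([ 0.5394, -0.2083,  0.1397]), array([-0.9502, -0.8888]))
bar a,b,z [array([-0.0051,  0.002 ,  0.0398]), array([-0.0614,  0.0027,  0.0632]), array([0.1857, 0.1918, 0.1967])] 271
pad -1 0.14092389121596283 214
pad 1 0.14114731005148373 165
scene (633, array([ 0.5489, -0.2066,  0.1411]), array([0.0384, 0.6231]))
bar a,b,z [array([-0.0107,  0.0063,  0.0398]), array([-0.0611, -0.0005,  0.0618]), array([0.1852, 0.1922, 0.1966])] 272
pad -1 0.14231793598077624 159
pad 1 0.14261989370952166 123
```

View pics/scene10.png

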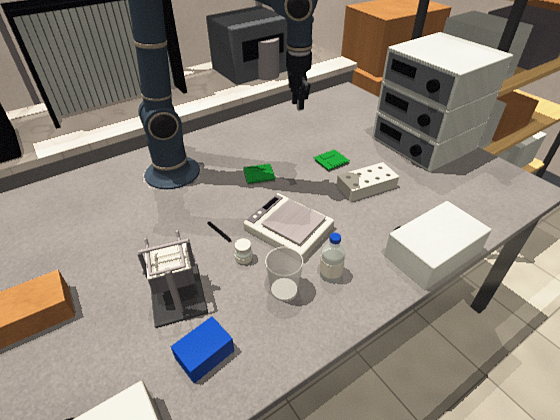

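The caddy hangs level on both prongs at scene (168,262) with its lid closed. The bystanders are in place and the arm is clear. I hand in.

```bash
python3 -c "
from rig import *
print(finish_job())"
```

```text
the job is handed in; nothing more can be done
None
```

The job is handed in at about 53 s of the 64 s: both sides of the lid were pressed home at a 25 N stop limit, and the caddy hangs level across both prongs, lid closed, bystanders unmoved in the last picture. On the way the caddy swung about 50° in the grip, so I stood it on the bench and regripped it. The verdict was not shown.

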